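# Tidy the sewing notions into their trays

### The job

Class is over, so sort the sewing notions into their trays: stand both thread spools upright in the yellow tray, stack the two pin tins in the green tray with the large one flat on its floor and the small one centred on top, and lay the bobbin case flat in the white tray with its long side along the tray's long side. Leave the button jar and the scissors where they are.

Things in the scene. Friction and masses are not known exactly. Their poses are not given: they have to be found in the camera images.
- yellow_tray: yellow plastic open tray, 130 (its x) x 170 (its y, the long side) x 18 mm high, walls 4 mm, floor 4 mm thick, fixed to the table; origin at the centre of its underside, z up
- green_tray: green plastic open tray, 130 (its x) x 170 (its y, the long side) x 18 mm high, walls 4 mm, floor 4 mm thick, fixed to the table; origin at the centre of its underside, z up
- white_tray: white plastic open tray, 130 (its x) x 170 (its y, the long side) x 18 mm high, walls 4 mm, floor 4 mm thick, fixed to the table; origin at the centre of its underside, z up
- blue_spool: blue thread spool with white end flanges, standing upright: 58 mm tall, 34 mm across, wound full so that the thread is flush with the 4 mm thick flanges, about 45 g; origin at the centre of its underside, z up its axis
- pink_spool: magenta pink thread spool with white end flanges, standing upright: 58 mm tall, 34 mm across, wound full so that the thread is flush with the 4 mm thick flanges, about 45 g; origin at the centre of its underside, z up its axis
- large_tin: large closed pin tin, bare steel with a red lid: cylinder 60 mm across, 38 mm tall, flat top and bottom, about 180 g; lid stays on; origin at the centre of its underside, z up
- small_tin: small closed pin tin, bare steel with an orange lid: cylinder 44 mm across, 32 mm tall, flat top and bottom, about 80 g; lid stays on; origin at the centre of its underside, z up
- bobbin_case: closed clear plastic bobbin case with a row of five coloured bobbins inside and a purple base: 80 (its x) x 40 (its y) x 34 mm high, about 110 g; origin at the centre of its underside, z up
- button_jar: bystander: glass jar of buttons with a black lid, 52 mm across, 68 mm tall, loose; origin at the centre of its underside, z up
- scissors: bystander: white-handled scissors lying flat beyond the trays, about 210 mm long along their x (blades to +x), 80 mm wide at the handles, 13 mm high, loose; origin on the table near the pivot
Not all that is in view belongs to the job. What is shaped like the pink_spool but turquoise is not meant.

How it is judged:
By the outcome, as a careful person would: the job done as asked, in the order asked, and still so for the second after the job is handed in, with the robot touching nothing.
It also fails if it takes over 112 s, if anything falls off the work surface, if the arm or the gripper's body presses on something with over 40 N, if the wrist force passes 120 N, or if a joint passes its speed limit or range.

### The arm

A 6-joint arm with a two-finger parallel gripper is mounted at the origin on the work surface. World frame = base frame: x ahead of the robot, y to its left, z up, the work surface at z = 0. Lengths are in m, angles in rad, forces in N, time in s.
With the tool pointing down it reaches from about 0.35 to 0.85 m from the base axis. Payload 8.1 kg.
Tool frame: the origin (TCP) lies on the mounting face of the last link; the fingertips stand 186 mm ahead of it and the grasp point (between the pads) lies 167 mm ahead of it; y points along the fingers, x is the direction in which the jaws open and shut, and the axes are right-handed (so a half turn about y gives the same grasp; the last joint's range is limited). The gripper opens to 93 mm and grips with 3 to 60 N. Pads are 15 mm wide; open, the fingers measure 128 mm over their backs; the gripper's body (75 mm by 188 mm) begins 65 mm behind the grasp point.
Start: joints at [-1.343, 0.13, 1.488, -0, 1.523, -0.085], TCP at [0.185, -0.571, 0.405] pointing down, gripper open.
Joint ranges: [-2.96, 2.96], [-0.89, 2.26], [0.02, 2.5], [-1.34, 4.48], [0, 2.73], [-2.66, 2.66]. Speed limits (rad/s): [2.39, 2.39, 2.79, 3.14, 3.14, 3.14].

### API

Orientations are given as a rotation vector (axis times angle).
In Python, from plant import robot, imaging gives the robot as it stands.
- The arm moves only by the shell command python3 -m inch 'ROWS' [OPENING] [FORCE]. ROWS is JSON, a list of rows, each an object of numbers: "x", "y", "z": the shift along the tool's x, y, z in mm; "twist": the turn about the tool's y in rad. In form: [{"x": .., "y": .., "z": .., "twist": ..}, ...]. A call has 1 to 12 rows; each row shifts and turns the commanded pose from where the row before left it, along the tool's axes as they then stand; what a row does not reach is not made up. A row lasts 1/10 s, in which the tool goes at most 50 mm and 8.59 degrees, less where a joint would pass 70% of its speed; a pose out of reach is approached as far as the arm can. A call with a gripper value outside its range is refused whole. OPENING is the gripper command: -1 is shut, 1 is fully open, values between are in proportion, set as the call begins (- or left out, the last holds). The fingers move at their own pace and stop on an object; FORCE is the grip in N (left out, the last holds). Time passes only in rows, so rows that do not move let the fingers close. It gives the time, the measured TCP pose, the force and the opening at its end, in the units of the state.
- robot.read_state(): the state, without advancing time (a new reading comes with each control period).
- imaging.read_camera(name): name is "scene" or "top" or "wrist"; returns a dict with "color" (384x512x3 uint8, red, green, blue), "depth" (384x512 float32, m along the optical axis (not along the pixel's ray), 0 where there is no reading), "fx", "fy", "cx", "cy" (pixels), "rvec" (rotation vector, rad) and "tvec" (3), from world to camera coordinates, as OpenCV has them; the wrist camera has in their place "tool_from_camera" (4x4, takes a point from camera to tool coordinates, whose origin is the TCP and whose axes are the tool frame's). Camera axes: x right, y down, z forward; pixel columns grow to the right and rows downward; lengths in m; the calibration is good to about 2 mm. A picture is of the moment at which its call begins: read the wrist's pose just before it.
- robot.close_job(): hands the job in, once; it reports no verdict.
The state is a dict: "t": time; "q": joint angles; "dq": joint speeds; "joint_torque": joint torques, N m; "tool_pos": TCP position; "orientation": TCP orientation; "force": force on the tool from outside, world axes, zero at the start; "wrist_torque": the same for the moment, N m; "opening": finger opening in m.
Only numpy, scipy, OpenCV 4.12 (cv2) and the standard library are available. Lean on these libraries where they do the work, as an engineer would, in place of code of your own. Each camera call takes 0.05 s, during which the arm holds its last target.

## Working session

There is one attempt and no reset: what is moved stays moved. The work goes in short steps, Python scripts to look and compute and a shell command to move; the robot and the scene stay as the last step left them, time stands still between calls to the robot, and variables do not carry over. Pictures are saved under pics/ and viewed, and the job is handed in when it is done.

```bash
ls; mkdir -p pics
python3 - <<'E'
from plant import robot, imaging
import cv2
print(robot.read_state())
for n in ("scene","top","wrist"):
    d=imaging.read_camera(n)
    cv2.imwrite(f"pics/{n}0.png",d["color"][:,:,::-1])
    print(n,{k:v for k,v in d.items() if k not in("color","depth")})
E
```

```text
pics
{'t': 0.0, 'q': array([-1.34341525e+00,  1.31160653e-01,  1.48926235e+00, -1.62323322e-05,
        1.52300184e+00, -8.54271744e-02]), 'dq': array([-0.00148724, -0.00032304, -0.00083141, -0.0001298 , -0.00015857,
        0.00034135]), 'joint_torque': array([-1.76770202e-03, -5.59852374e+01, -4.91757882e+01,  7.67697953e-02,
        3.53360258e-02, -1.64443145e-04]), 'tool_pos': array([ 0.18459077, -0.57066212,  0.40369674]), 'orientation': array([-1.33987684,  0.97673342, -0.97442055]), 'force': array([ 0.47077434, -0.96944771, -0.52986838]), 'wrist_torque': array([ 0.03948169,  0.03453595, -0.05137931]), 'opening': 0.09289055191030522}
scene {'fx': 494.52811694012723, 'fy': 494.52811694012723, 'cx': 265.9599458583235, 'cy': 196.71718196980783, 'rvec': array([ 1.95622092,  1.13536716, -0.5557391 ]), 'tvec': array([-0.28066844, -0.26242189,  1.68497145])}
top {'fx': 490.43950699970816, 'fy': 490.43950699970816, 'cx': 249.84715651648474, 'cy': 196.61739662494847, 'rvec': array([ 2.16827072, -2.05166189,  0.22378421]), 'tvec': array([-0.01443229,  0.5521436 ,  1.28258682])}
wrist {'fx': 319.1905682722253, 'fy': 319.1905682722253, 'cx': 251.61040835971687, 'cy': 200.50730738270786, 'tool_from_camera': array([[ 9.99999935e-01,  1.79704272e-06, -3.60373970e-04,
         9.81030023e-04],
       [ 3.45691468e-04, -2.87353233e-01,  9.57824619e-01,
         2.10827643e-02],
       [-1.01833374e-04, -9.57824681e-01, -2.87353215e-01,
         8.06526588e-02],
       [ 0.00000000e+00,  0.00000000e+00,  0.00000000e+00,
         1.00000000e+00]])}
```

View pics/top0.png

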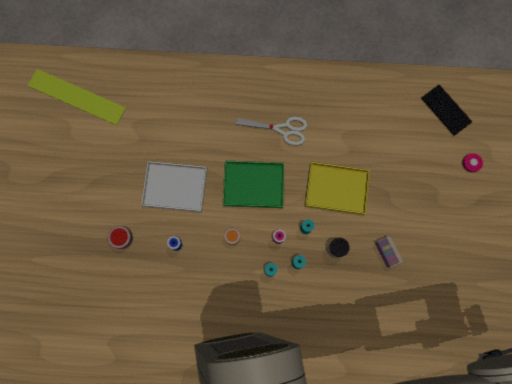

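View pics/scene0.png

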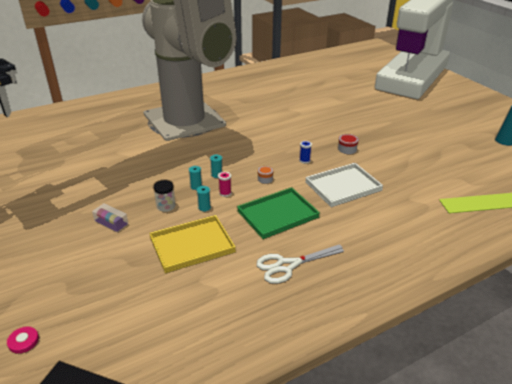

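View pics/wrist0.png

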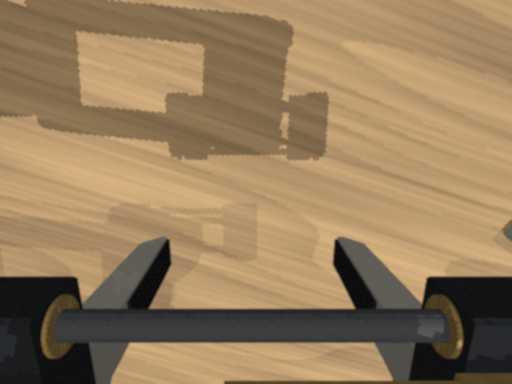

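Run:
```python
from plant import robot
from scipy.spatial.transform import Rotation as R
s=robot.read_state()
print(R.from_rotvec(s['orientation']).as_matrix().round(3))
```

```text
[[ 0.308 -0.     0.951]
 [-0.951  0.001  0.308]
 [-0.001 -1.     0.   ]]
```

Run:
```python
import cv2
a=cv2.imread("pics/top0.png")[100:285,90:420]
cv2.imwrite("pics/topz.png",cv2.resize(a[60:,0:165],None,fx=4.8,fy=4.8,interpolation=cv2.INTER_CUBIC))
cv2.imwrite("pics/topz2.png",cv2.resize(a[60:,165:],None,fx=4.8,fy=4.8,interpolation=cv2.INTER_CUBIC))
```

```text
(no output)
```

View pics/topz.png

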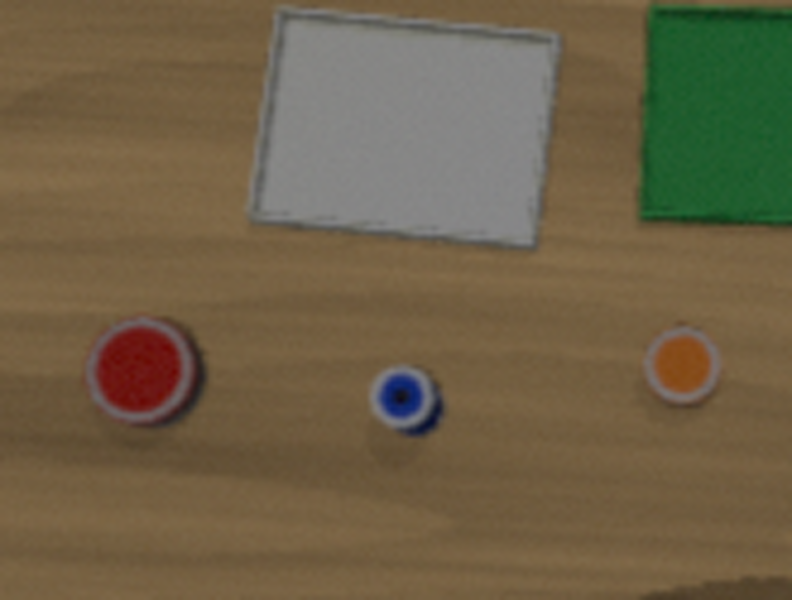

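View pics/topz2.png

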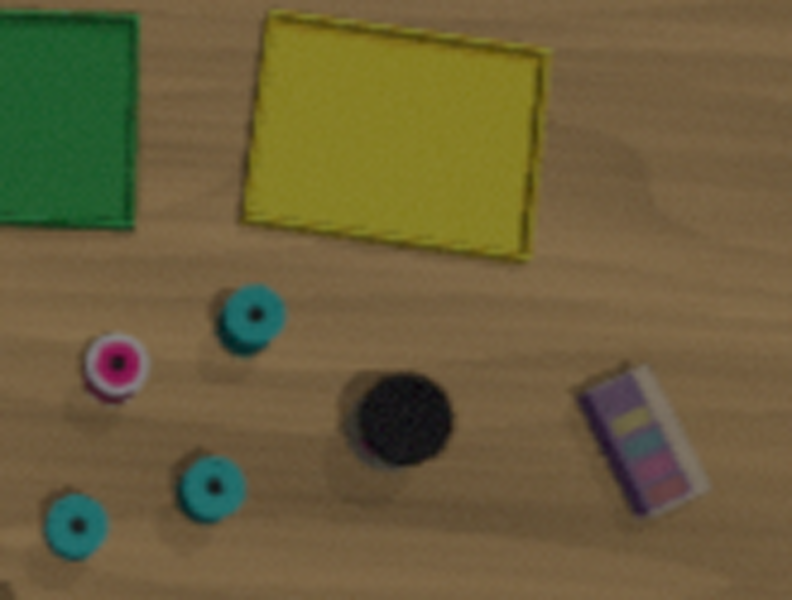

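```bash
cat > h.py <<'E'
import numpy as np, cv2
from scipy.spatial.transform import Rotation as R
from plant import robot, imaging
def pose():
    s=robot.read_state(); return s, R.from_rotvec(s['orientation']).as_matrix(), s['tool_pos']
def cam(n):
    if n=='wrist':
        s,Rt,p=pose(); d=imaging.read_camera(n); T=d['tool_from_camera']
        Rc=Rt@T[:3,:3]; c=Rt@T[:3,3]+p
    else:
        d=imaging.read_camera(n); Rw=R.from_rotvec(d['rvec']).as_matrix(); Rc=Rw.T; c=-Rw.T@d['tvec']
    d['Rc']=Rc; d['c']=c; return d
def ray(d,uv,z):
    uv=np.atleast_2d(np.asarray(uv,float))
    v=np.c_[(uv[:,0]-d['cx'])/d['fx'],(uv[:,1]-d['cy'])/d['fy'],np.ones(len(uv))]@d['Rc'].T
    return d['c']+v*((z-d['c'][2])/v[:,2])[:,None]
def cloud(d):
    h,w=d['depth'].shape; u,v=np.meshgrid(np.arange(w),np.arange(h)); Z=d['depth'][...,None]
    return (np.dstack([(u-d['cx'])/d['fx'],(v-d['cy'])/d['fy'],np.ones((h,w))])*Z)@d['Rc'].T+d['c']
def go(target,yaw=None):
    """grasp-point target(world, m) -> shift in tool x,y,z mm (current axes) and yaw diff"""
    s,Rt,p=pose(); g=p+Rt@[0,.167,0]
    print('grasp pt',g.round(4),'yaw(x axis)',np.degrees(np.arctan2(Rt[1,0],Rt[0,0])).round(2),'tilt',(Rt[2]).round(4))
    d=Rt.T@(np.asarray(target)-g)
    print('shift x,y,z mm',(d*1000).round(1))
    if yaw is not None:
        c=np.arctan2(Rt[1,0],Rt[0,0]); e=-(np.radians(yaw)-c); e=(e+np.pi/2)%np.pi-np.pi/2
        print('twist rad',e.round(4))
        # shift after twisting first
        R2=Rt@R.from_rotvec([0,e,0]).as_matrix(); print('after twist: shift',((R2.T@(np.asarray(target)-g))*1000).round(1))
def save(d,n): cv2.imwrite(f'pics/{n}.png',d['color'][:,:,::-1])
E
python3 - <<'E'
from h import *
d=cam('top'); hsv=cv2.cvtColor(d['color'],cv2.COLOR_RGB2HSV)
P=cloud(d)
def comp(m,n):
    k,l,st,c=cv2.connectedComponentsWithStats(m.astype(np.uint8)); 
    return [(i,st[i],c[i],l==i) for i in range(1,k) if st[i][4]>=n]
H,S,V=[hsv[...,i].astype(int) for i in range(3)]
def show(nm,lo,hi,s,z,n=15,vm=40):
    m=(S>s)&(V>vm)&((H>=lo)&(H<=hi) if lo<=hi else (H>=lo)|(H<=hi))
    for i,st,c,mm in comp(m,n): print(nm,st.tolist(),ray(d,c,z).round(4)[0], 'depthz',np.median(P[mm][:,2]).round(3))
show('red',172,5,150,.038)
show('orange',6,14,175,.032)
show('blue',108,125,150,.058,8)
show('pink',155,172,120,.058,8)
for nm,lo,hi,s in(('yellow',24,33,170),('green',55,80,120)):
    m=(S>s)&(H>=lo)&(H<=hi)
    for i,st,c,mm in comp(m,800):
        pts=np.argwhere(mm)[:,::-1]; w=ray(d,pts,.018)[:,:2]*1000
        print(nm,len(pts),cv2.minAreaRect(w.astype(np.float32)), w.mean(0))
m=(S<60)&(V>90); m[:150]=0;m[225:]=0
for i,st,c,mm in comp(m,800):
    pts=np.argwhere(mm)[:,::-1]; w=ray(d,pts,.018)[:,:2]*1000
    print('white',len(pts),cv2.minAreaRect(w.astype(np.float32)),w.mean(0))
# depth objects
m=(P[...,2]>.02)&(P[...,2]<.1)&(d['depth']>0); m[320:]=0
for i,st,c,mm in comp(m,15):
    q=P[mm]; t=q[q[:,2]>np.percentile(q[:,2],90)-.008]
    print('dep',st.tolist(),'ztop',np.percentile(q[:,2],90).round(3),'xy',((t[:,:2].min(0)+t[:,:2].max(0))/2).round(4),t[:,:2].mean(0).round(4),len(t))
E
```

```text
red [111, 228, 17, 18, 228] [0.4252 0.3674 0.038 ] depthz 0.037
orange [227, 231, 10, 10, 83] [0.446  0.0601 0.032 ] depthz 0.031
blue [170, 239, 8, 8, 48] [0.4157 0.2142 0.058 ] depthz 0.058
pink [463, 154, 20, 18, 230] [ 0.6843 -0.5971  0.058 ] depthz 0.014
pink [275, 232, 9, 8, 56] [ 0.4498 -0.0684  0.058 ] depthz 0.058
yellow 2654 ((600.2200927734375, -229.63461303710938), (169.5996551513672, 131.38059997558594), 85.20903778076172) [ 599.28035524 -229.69450832]
green 2582 ((598.7421264648438, 8.531585693359375), (129.34034729003906, 166.99488830566406), 1.038601040840149) [597.91517907   8.33200183]
white 2737 ((579.757080078125, 232.53488159179688), (171.817138671875, 132.17117309570312), 87.56372833251953) [578.99254955 232.32839195]
dep [300, 219, 14, 15, 148] ztop 0.061 xy [ 0.4826 -0.144 ] [ 0.4825 -0.1435] 120
dep [107, 226, 24, 23, 421] ztop 0.041 xy [0.4257 0.3682] [0.4254 0.3679] 384
dep [224, 228, 16, 17, 218] ztop 0.035 xy [0.4463 0.0606] [0.446  0.0608] 202
dep [273, 230, 13, 13, 137] ztop 0.062 xy [ 0.4499 -0.0679] [ 0.4502 -0.0673] 116
dep [167, 236, 14, 14, 149] ztop 0.061 xy [0.4164 0.2149] [0.4161 0.2149] 126
dep [328, 237, 21, 21, 340] ztop 0.071 xy [ 0.4269 -0.2283] [ 0.4273 -0.2282] 290
dep [376, 236, 27, 32, 462] ztop 0.037 xy [ 0.426  -0.3721] [ 0.4266 -0.3716] 406
dep [292, 255, 14, 14, 146] ztop 0.061 xy [ 0.3846 -0.1241] [ 0.3844 -0.1237] 130
dep [264, 263, 13, 13, 134] ztop 0.061 xy [ 0.3593 -0.0483] [ 0.3593 -0.0489] 124
```

```bash
python3 -c "
from h import *
go([.4499,-.0682,.237],-4)"
```

```text
grasp pt [ 0.1846 -0.5706  0.2371] yaw(x axis) -72.08 tilt [-1.1e-03 -1.0e+00  1.0e-04]
shift x,y,z mm [-396.3    0.6  407. ]
twist rad -1.1882
after twist: shift [229.6   0.6 519.6]
```

```bash
python3 -m inch '[{"x":-30,"z":31},{"x":-33,"z":34},{"x":-33,"z":34},{"x":-33,"z":34},{"x":-33,"z":34},{"x":-33,"z":34},{"x":-33,"z":34},{"x":-33,"z":34},{"x":-33,"z":34},{"x":-33,"z":34},{"x":-33,"z":34},{"x":-33,"z":34}]' 0.18 15
python3 -m inch '[{"twist":-0.1},{"twist":-0.12},{"twist":-0.12},{"twist":-0.12},{"twist":-0.12},{"twist":-0.12},{"twist":-0.12},{"twist":-0.12},{"twist":-0.12},{"twist":-0.12},{},{}]'
python3 -c "
from h import *
go([.4499,-.0682,.032],-4)
d=cam('wrist');save(d,'w1')"
```

```text
grasp pt [ 0.1846 -0.5706  0.2371] yaw(x axis) -72.08 tilt [-1.1e-03 -1.0e+00  1.0e-04]
shift x,y,z mm [-396.1  205.6  407. ]
twist rad -1.1882
after twist: shift [229.7 205.6 519.4]$[0]: bad value
$[0]: bad value
```

View pics/w1.png

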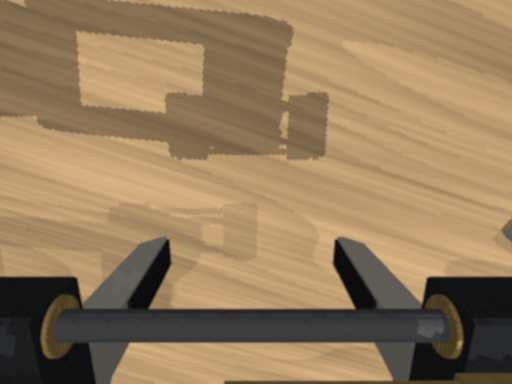

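The picture shows the arm unmoved: each row was refused, so it probably needs all four keys.

```bash
python3 -m inch '[{"x":-30,"y":0,"z":31,"twist":0},{"x":-33,"y":0,"z":34,"twist":0},{"x":-33,"y":0,"z":34,"twist":0},{"x":-33,"y":0,"z":34,"twist":0},{"x":-33,"y":0,"z":34,"twist":0},{"x":-33,"y":0,"z":34,"twist":0},{"x":-33,"y":0,"z":34,"twist":0},{"x":-33,"y":0,"z":34,"twist":0},{"x":-33,"y":0,"z":34,"twist":0},{"x":-33,"y":0,"z":34,"twist":0},{"x":-33,"y":0,"z":34,"twist":0},{"x":-33,"y":0,"z":34,"twist":0}]' 0.18 15 && python3 -m inch '[{"x":0,"y":0,"z":0,"twist":-0.1},{"x":0,"y":0,"z":0,"twist":-0.12},{"x":0,"y":0,"z":0,"twist":-0.12},{"x":0,"y":0,"z":0,"twist":-0.12},{"x":0,"y":0,"z":0,"twist":-0.12},{"x":0,"y":0,"z":0,"twist":-0.12},{"x":0,"y":0,"z":0,"twist":-0.12},{"x":0,"y":0,"z":0,"twist":-0.12},{"x":0,"y":0,"z":0,"twist":-0.12},{"x":0,"y":0,"z":0,"twist":-0.12},{"x":0,"y":0,"z":0,"twist":0}]'
python3 -c "
from h import *
go([.4499,-.0682,.032],-4)
d=cam('wrist');save(d,'w2')"
```

```text
t: 1.45
tool_pos: [0.4495, -0.0704, 0.405]
orientation: [-1.341, 0.975, -0.976]
force: [1.6, -1.3, -0.2]
opening: 0.0548
t: 2.55
tool_pos: [0.449, -0.0723, 0.4047]
orientation: [-1.57, 0.06, -0.06]
force: [-0.2, -0.6, 0.6]
opening: 0.0549
grasp pt [ 0.449  -0.0723  0.2377] yaw(x axis) -4.36 tilt [-1.e-04 -1.e+00 -0.e+00]
shift x,y,z mm [  0.6 205.7   4.2]
twist rad -0.0062
after twist: shift [  0.6 205.7   4.2]
```

View pics/w2.png

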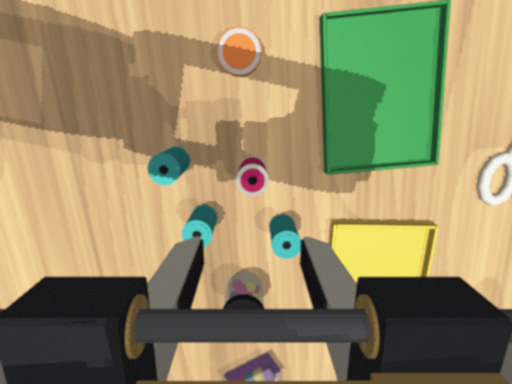

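```bash
cat >> h.py <<'E'
def comps(d,lo,hi,s,z,n=15,vm=40):
    hsv=cv2.cvtColor(d['color'],cv2.COLOR_RGB2HSV); H,S,V=[hsv[...,i].astype(int) for i in range(3)]
    m=(S>s)&(V>vm)&((H>=lo)&(H<=hi) if lo<=hi else (H>=lo)|(H<=hi))
    k,l,st,c=cv2.connectedComponentsWithStats(m.astype(np.uint8))
    for i in range(1,k):
        if st[i][4]>=n: print(st[i].tolist(),c[i].round(1),ray(d,c[i],z)[0].round(4))
E
python3 -c "
from h import *
d=cam('wrist')
comps(d,155,172,120,.058);comps(d,6,14,175,.032,200)"
```

```text
[240, 158, 24, 9, 99] [251.8 161.3] [ 0.4519 -0.0485  0.058 ]
[241, 169, 23, 23, 379] [252.1 179.9] [ 0.4507 -0.0681  0.058 ]
[224, 44, 29, 24, 499] [237.2  56. ] [0.4454 0.0552 0.032 ]
```

Pink spool seen at (252,180) in the wrist view, which maps to (0.451, -0.068) and agrees with the top view. Descending.

```bash
python3 -m inch '[{"x":1,"y":20,"z":4,"twist":0},{"x":0,"y":30,"z":0,"twist":0},{"x":0,"y":30,"z":0,"twist":0},{"x":0,"y":30,"z":0,"twist":0},{"x":0,"y":30,"z":0,"twist":0},{"x":0,"y":25,"z":0,"twist":0},{"x":0,"y":20,"z":0,"twist":0},{"x":0,"y":15,"z":0,"twist":0},{"x":0,"y":5,"z":0,"twist":0},{"x":0,"y":0,"z":0,"twist":0}]' && python3 -m inch '[{"x":0,"y":0,"z":0,"twist":0},{"x":0,"y":0,"z":0,"twist":0},{"x":0,"y":0,"z":0,"twist":0},{"x":0,"y":0,"z":0,"twist":0},{"x":0,"y":0,"z":0,"twist":0},{"x":0,"y":0,"z":0,"twist":0}]' -1 15
python3 -c "
from h import *
go([.4499,-.0682,.032],-4)"
```

```text
t: 3.65
tool_pos: [0.45, -0.0683, 0.1992]
orientation: [-1.57, 0.064, -0.061]
force: [-0.5, -0.5, 1.0]
opening: 0.055
t: 4.25
tool_pos: [0.4509, -0.0685, 0.2006]
orientation: [-1.57, 0.06, -0.062]
force: [-0.6, 0.0, 6.4]
opening: 0.0338
grasp pt [ 0.4511 -0.0686  0.0336] yaw(x axis) -4.47 tilt [ 1.4e-03 -1.0e+00 -3.0e-04]
shift x,y,z mm [-1.2  1.6  0.3]
twist rad -0.0082
after twist: shift [-1.2  1.6  0.3]
```

```bash
python3 -m inch '[{"x":0,"y":-5,"z":0,"twist":0},{"x":0,"y":-15,"z":0,"twist":0},{"x":0,"y":-30,"z":0,"twist":0},{"x":0,"y":-30,"z":0,"twist":0},{"x":0,"y":-20,"z":0,"twist":0},{"x":0,"y":-10,"z":0,"twist":0},{"x":0,"y":0,"z":0,"twist":0}]'
python3 -c "
from h import *
go([.6033,-.1898,.11],-4)
d=cam('wrist');save(d,'w3')"
```

```text
t: 4.95
tool_pos: [0.4509, -0.0685, 0.3111]
orientation: [-1.571, 0.059, -0.063]
force: [1.0, 0.3, -0.6]
opening: 0.0343
grasp pt [ 0.4513 -0.0687  0.1441] yaw(x axis) -4.47 tilt [ 2.7e-03 -1.0e+00 -5.0e-04]
shift x,y,z mm [ 160.9   34.6 -108.9]
twist rad -0.0082
after twist: shift [ 160.    34.6 -110.2]
```

View pics/w3.png

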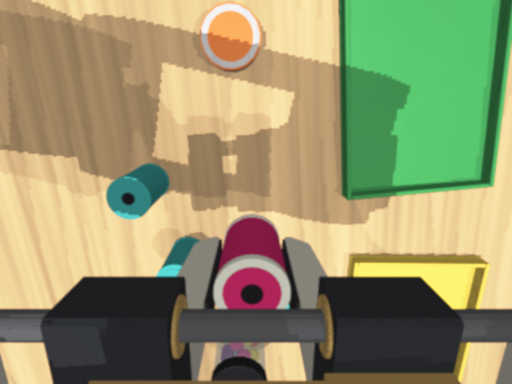

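```bash
python3 -m inch '[{"x":15,"y":0,"z":-10,"twist":0},{"x":30,"y":0,"z":-20,"twist":0},{"x":35,"y":0,"z":-24,"twist":0},{"x":35,"y":0,"z":-24,"twist":0},{"x":30,"y":0,"z":-20,"twist":0},{"x":15,"y":0,"z":-11,"twist":0},{"x":1,"y":20,"z":0,"twist":0},{"x":0,"y":30,"z":0,"twist":0},{"x":0,"y":25,"z":0,"twist":0},{"x":0,"y":15,"z":0,"twist":0},{"x":0,"y":8,"z":0,"twist":0},{"x":0,"y":0,"z":0,"twist":0}]'
python3 -c "
from h import *
go([.6033,-.1898,.0376],-4)"
```

```text
t: 6.2
tool_pos: [0.6017, -0.1893, 0.21]
orientation: [-1.569, 0.063, -0.059]
force: [-0.3, 0.1, 0.3]
opening: 0.0336
grasp pt [ 0.6013 -0.1891  0.043 ] yaw(x axis) -4.47 tilt [-2.8e-03 -1.0e+00  9.0e-04]
shift x,y,z mm [ 2.1  5.4 -0.5]
twist rad -0.0081
after twist: shift [ 2.1  5.4 -0.5]
```

```bash
python3 -m inch '[{"x":0,"y":3,"z":0,"twist":0},{"x":0,"y":1.5,"z":0,"twist":0},{"x":0,"y":0,"z":0,"twist":0},{"x":0,"y":0,"z":0,"twist":0}]'; python3 -c "
from h import *
go([.6033,-.1898,.0376],-4)"
```

```text
t: 6.6
tool_pos: [0.6027, -0.1897, 0.2081]
orientation: [-1.57, 0.06, -0.062]
force: [0.7, -0.2, -0.1]
opening: 0.0337
grasp pt [ 0.6029 -0.1898  0.0411] yaw(x axis) -4.46 tilt [ 1.2e-03 -1.0e+00 -4.0e-04]
shift x,y,z mm [0.4 3.5 0. ]
twist rad -0.0081
after twist: shift [0.4 3.5 0. ]
```

```bash
python3 -m inch '[{"x":0,"y":2,"z":0,"twist":0},{"x":0,"y":1.5,"z":0,"twist":0},{"x":0,"y":0,"z":0,"twist":0},{"x":0,"y":0,"z":0,"twist":0}]'; python3 -c "
from h import *
go([.6033,-.1898,.0376],-4)"
```

```text
t: 7.0
tool_pos: [0.6026, -0.1897, 0.2046]
orientation: [-1.57, 0.061, -0.062]
force: [-1.7, 0.2, 5.5]
opening: 0.034
grasp pt [ 0.6027 -0.1897  0.0376] yaw(x axis) -4.47 tilt [ 6.e-04 -1.e+00 -2.e-04]
shift x,y,z mm [ 0.6  0.  -0. ]
twist rad -0.0082
after twist: shift [ 0.6  0.  -0. ]
```

Contact is at 5.5 N. I'll release to about 50 mm and rise.

```bash
python3 -m inch '[{"x":0,"y":0,"z":0,"twist":0},{"x":0,"y":0,"z":0,"twist":0},{"x":0,"y":0,"z":0,"twist":0},{"x":0,"y":-10,"z":0,"twist":0},{"x":0,"y":-25,"z":0,"twist":0},{"x":0,"y":-40,"z":0,"twist":0},{"x":0,"y":-40,"z":0,"twist":0},{"x":0,"y":-30,"z":0,"twist":0},{"x":0,"y":-10,"z":0,"twist":0},{"x":0,"y":0,"z":0,"twist":0}]' 0.1
python3 -c "
from h import *
go([.416,.2146,.194],-4)
d=cam('wrist');save(d,'w4');d=cam('top');save(d,'t4')
comps(d,155,172,120,.062)"
```

```text
t: 8.0
tool_pos: [0.6029, -0.1898, 0.3613]
orientation: [-1.571, 0.058, -0.064]
force: [-0.5, -0.2, 0.4]
opening: 0.0507
grasp pt [ 0.6036 -0.1901  0.1943] yaw(x axis) -4.47 tilt [ 0.0041 -1.     -0.0013]
shift x,y,z mm [-218.6   -1.1  388.9]
twist rad -0.0082
after twist: shift [-215.4   -1.1  390.6]
[463, 154, 20, 18, 230] [472.3 162.3] [ 0.6831 -0.5952  0.062 ]
[318, 185, 5, 7, 19] [320.  188.2] [ 0.5857 -0.1745  0.062 ]
```

View pics/w4.png

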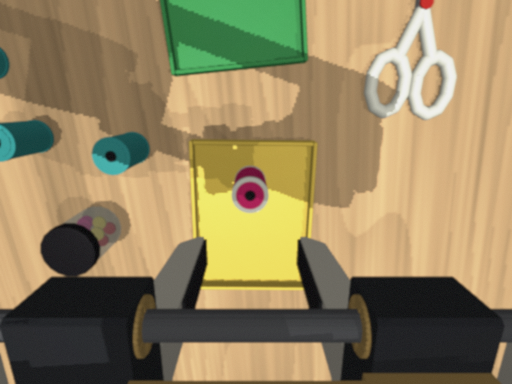

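Pink stands upright in the yellow tray at (250,195). Next, blue.

```bash
python3 -m inch '[{"x":-10,"y":0,"z":18,"twist":0},{"x":-19,"y":0,"z":35,"twist":0},{"x":-22,"y":0,"z":39,"twist":0},{"x":-22,"y":0,"z":39,"twist":0},{"x":-22,"y":0,"z":39,"twist":0},{"x":-22,"y":0,"z":39,"twist":0},{"x":-22,"y":0,"z":39,"twist":0},{"x":-22,"y":0,"z":39,"twist":0},{"x":-22,"y":0,"z":39,"twist":0},{"x":-20,"y":0,"z":36,"twist":0},{"x":-15,"y":0,"z":28,"twist":0},{"x":0,"y":0,"z":0,"twist":0}]' 0.18
python3 -m inch '[{"x":0,"y":0,"z":0,"twist":0},{"x":0,"y":0,"z":0,"twist":0}]'
python3 -c "
from h import *
go([.416,.2146,.032],-4)
d=cam('wrist');save(d,'w5')
comps(d,108,125,150,.058)"
```

```text
t: 9.3
tool_pos: [0.4133, 0.2187, 0.3562]
orientation: [-1.571, 0.061, -0.055]
force: [-0.1, -0.6, -0.4]
opening: 0.0549
t: 9.5
tool_pos: [0.4155, 0.2154, 0.3575]
orientation: [-1.571, 0.063, -0.06]
force: [-0.7, -0.3, 0.8]
opening: 0.0552
grasp pt [0.4152 0.2152 0.1905] yaw(x axis) -4.5 tilt [-0.0018 -1.     -0.0014]
shift x,y,z mm [  1.1 158.5  -0.3]
twist rad -0.0087
after twist: shift [  1.1 158.5  -0.3]
[239, 169, 28, 13, 172] [252.6 174.3] [0.4182 0.2352 0.058 ]
[240, 184, 26, 26, 453] [252.6 196.4] [0.4166 0.2149 0.058 ]
```

View pics/w5.png

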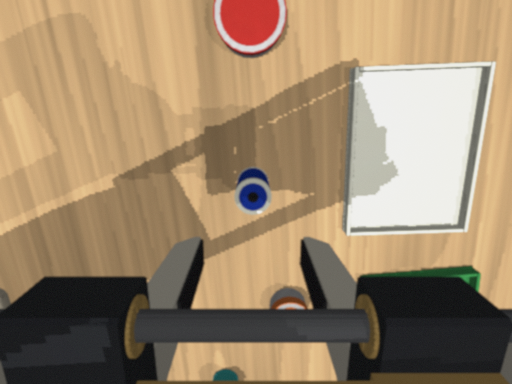

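Blue spool is centred at (253,196), matching (0.416, 0.215). Descend and grip.

```bash
python3 -m inch '[{"x":1,"y":20,"z":0,"twist":0},{"x":0,"y":30,"z":0,"twist":0},{"x":0,"y":30,"z":0,"twist":0},{"x":0,"y":30,"z":0,"twist":0},{"x":0,"y":25,"z":0,"twist":0},{"x":0,"y":15,"z":0,"twist":0},{"x":0,"y":6,"z":0,"twist":0},{"x":0,"y":0,"z":0,"twist":0}]' && python3 -m inch '[{"x":0,"y":0,"z":0,"twist":0},{"x":0,"y":0,"z":0,"twist":0},{"x":0,"y":0,"z":0,"twist":0},{"x":0,"y":0,"z":0,"twist":0},{"x":0,"y":0,"z":0,"twist":0}]' -1 15
python3 -c "
from h import *
go([.416,.2146,.032],-4)"
python3 -m inch '[{"x":0,"y":-5,"z":0,"twist":0},{"x":0,"y":-15,"z":0,"twist":0},{"x":0,"y":-30,"z":0,"twist":0},{"x":0,"y":-40,"z":0,"twist":0},{"x":0,"y":-40,"z":0,"twist":0},{"x":0,"y":-20,"z":0,"twist":0},{"x":0,"y":-5,"z":0,"twist":0},{"x":0,"y":0,"z":0,"twist":0}]'
python3 -c "
from h import *
go([.5967,-.2695,.19],-4)"
```

```text
t: 10.35
tool_pos: [0.4164, 0.2152, 0.2019]
orientation: [-1.571, 0.064, -0.061]
force: [-0.7, 0.3, -0.3]
opening: 0.055
t: 10.85
tool_pos: [0.4169, 0.2163, 0.2037]
orientation: [-1.569, 0.06, -0.062]
force: [0.3, -0.2, 6.5]
opening: 0.0335
grasp pt [0.4172 0.2164 0.0367] yaw(x axis) -4.46 tilt [ 1.6e-03 -1.0e+00  6.0e-04]
shift x,y,z mm [-1.1  4.7 -1.9]
twist rad -0.008
after twist: shift [-1.1  4.7 -1.9]
t: 11.65
tool_pos: [0.4165, 0.2162, 0.3581]
orientation: [-1.569, 0.06, -0.062]
force: [0.2, -0.4, -0.7]
opening: 0.034
grasp pt [0.4167 0.2163 0.1911] yaw(x axis) -4.46 tilt [ 1.1e-03 -1.0e+00  6.0e-04]
shift x,y,z mm [ 217.3    1.1 -470.3]
twist rad -0.0081
after twist: shift [ 213.5    1.1 -472. ]
```

```bash
python3 -m inch '[{"x":10,"y":0,"z":-20,"twist":0},{"x":17,"y":0,"z":-36,"twist":0},{"x":20,"y":0,"z":-44,"twist":0},{"x":20,"y":0,"z":-44,"twist":0},{"x":20,"y":0,"z":-44,"twist":0},{"x":20,"y":0,"z":-44,"twist":0},{"x":20,"y":0,"z":-44,"twist":0},{"x":20,"y":0,"z":-44,"twist":0},{"x":20,"y":0,"z":-44,"twist":0},{"x":20,"y":0,"z":-44,"twist":0},{"x":17,"y":0,"z":-36,"twist":0},{"x":13,"y":0,"z":-26,"twist":0}]'
python3 -m inch '[{"x":0,"y":0,"z":0,"twist":0},{"x":0,"y":0,"z":0,"twist":0},{"x":0,"y":0,"z":0,"twist":0}]'
python3 -c "
from h import *
go([.5967,-.2695,.0407],-4)"
```

```text
t: 12.85
tool_pos: [0.5958, -0.2718, 0.3541]
orientation: [-1.568, 0.066, -0.059]
force: [1.1, 1.4, 0.0]
opening: 0.0339
t: 13.15
tool_pos: [0.5957, -0.2682, 0.356]
orientation: [-1.568, 0.063, -0.059]
force: [0.2, 0.2, -0.2]
opening: 0.0337
grasp pt [ 0.5954 -0.268   0.189 ] yaw(x axis) -4.43 tilt [-0.0025 -1.      0.0015]
shift x,y,z mm [  1.8 148.3  -1.6]
twist rad -0.0075
after twist: shift [  1.8 148.3  -1.7]
```

```bash
python3 -m inch '[{"x":1,"y":15,"z":-1,"twist":0},{"x":0,"y":30,"z":0,"twist":0},{"x":0,"y":35,"z":0,"twist":0},{"x":0,"y":30,"z":0,"twist":0},{"x":0,"y":20,"z":0,"twist":0},{"x":0,"y":12,"z":0,"twist":0},{"x":0,"y":3,"z":0,"twist":0},{"x":0,"y":0,"z":0,"twist":0},{"x":0,"y":1,"z":0,"twist":0},{"x":0,"y":0,"z":0,"twist":0}]'
python3 -c "
from h import *
go([.5967,-.2695,.0407],-4)"
```

```text
t: 14.15
tool_pos: [0.5977, -0.2707, 0.2133]
orientation: [-1.571, 0.059, -0.063]
force: [-0.1, 1.0, 0.0]
opening: 0.0337
grasp pt [ 0.598  -0.2709  0.0463] yaw(x axis) -4.47 tilt [ 0.0023 -1.     -0.001 ]
shift x,y,z mm [-1.5  5.6  1.3]
twist rad -0.0081
after twist: shift [-1.4  5.6  1.3]
```

```bash
python3 -m inch '[{"x":0,"y":2.5,"z":0,"twist":0},{"x":0,"y":2,"z":0,"twist":0},{"x":0,"y":0,"z":0,"twist":0},{"x":0,"y":0,"z":0,"twist":0}]'
python3 -m inch '[{"x":0,"y":1,"z":0,"twist":0},{"x":0,"y":0,"z":0,"twist":0}]'
```

```text
t: 14.55
tool_pos: [0.5973, -0.2706, 0.2076]
orientation: [-1.57, 0.061, -0.062]
force: [1.2, -0.6, 2.4]
opening: 0.0337
t: 14.75
tool_pos: [0.5973, -0.2707, 0.2076]
orientation: [-1.57, 0.061, -0.062]
force: [-2.8, 1.5, 9.5]
opening: 0.0339
```

```bash
python3 -m inch '[{"x":0,"y":0,"z":0,"twist":0},{"x":0,"y":0,"z":0,"twist":0},{"x":0,"y":0,"z":0,"twist":0},{"x":0,"y":-10,"z":0,"twist":0},{"x":0,"y":-25,"z":0,"twist":0},{"x":0,"y":-40,"z":0,"twist":0},{"x":0,"y":-40,"z":0,"twist":0},{"x":0,"y":-30,"z":0,"twist":0},{"x":0,"y":-10,"z":0,"twist":0},{"x":0,"y":0,"z":0,"twist":0}]' 0.1
python3 -c "
from h import *
go([.4254,.3678,.19],-4)
d=cam('wrist');save(d,'w6')"
```

```text
t: 15.75
tool_pos: [0.5976, -0.2707, 0.3638]
orientation: [-1.572, 0.058, -0.064]
force: [0.3, 0.1, -1.1]
opening: 0.0507
grasp pt [ 0.5982 -0.271   0.1968] yaw(x axis) -4.47 tilt [ 0.0038 -1.     -0.0017]
shift x,y,z mm [-222.     4.9  623.5]
twist rad -0.0081
after twist: shift [-216.9    4.9  625.2]
```

View pics/w6.png

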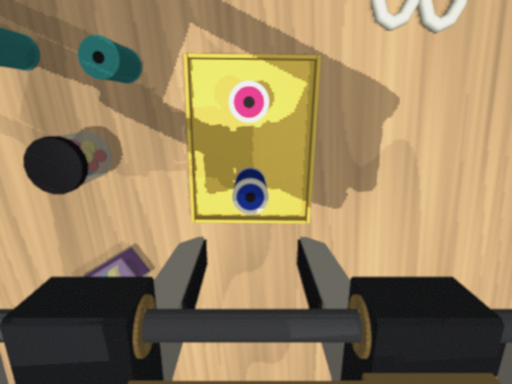

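Both spools stand upright in yellow: pink at (248,101) and blue at (250,195). On to the large tin.

```bash
python3 -m inch '[{"x":-7,"y":0,"z":20,"twist":0},{"x":-13,"y":0,"z":36,"twist":0},{"x":-15,"y":0,"z":42,"twist":0},{"x":-15,"y":0,"z":42,"twist":0},{"x":-15,"y":0,"z":42,"twist":0},{"x":-15,"y":0,"z":42,"twist":0},{"x":-15,"y":0,"z":42,"twist":0},{"x":-15,"y":0,"z":42,"twist":0},{"x":-15,"y":0,"z":42,"twist":0},{"x":-15,"y":0,"z":42,"twist":0},{"x":-15,"y":0,"z":42,"twist":0},{"x":-15,"y":0,"z":42,"twist":0}]' 0.72
python3 -m inch '[{"x":-15,"y":0,"z":42,"twist":0},{"x":-15,"y":0,"z":42,"twist":0},{"x":-12,"y":0,"z":36,"twist":0},{"x":-8,"y":0,"z":25,"twist":0},{"x":0,"y":0,"z":0,"twist":0},{"x":0,"y":0,"z":0,"twist":0},{"x":0,"y":0,"z":0,"twist":0}]'
python3 -c "
from h import *
go([.4254,.3678,.024],-4)
d=cam('wrist');save(d,'w7')
comps(d,172,5,150,.038,100)"
```

```text
t: 17.0
tool_pos: [0.4631, 0.2187, 0.3584]
orientation: [-1.571, 0.064, -0.058]
force: [2.2, 0.4, -0.5]
opening: 0.08
t: 17.7
tool_pos: [0.4262, 0.3647, 0.3597]
orientation: [-1.572, 0.063, -0.06]
force: [0.5, 1.3, -0.0]
opening: 0.08
grasp pt [0.4259 0.3644 0.1927] yaw(x axis) -4.51 tilt [-0.0016 -1.     -0.002 ]
shift x,y,z mm [ -0.5 168.7   3.6]
twist rad -0.0088
after twist: shift [ -0.4 168.7   3.6]
[227, 162, 49, 48, 1841] [250.8 185.9] [0.426  0.3684 0.038 ]
```

View pics/w7.png

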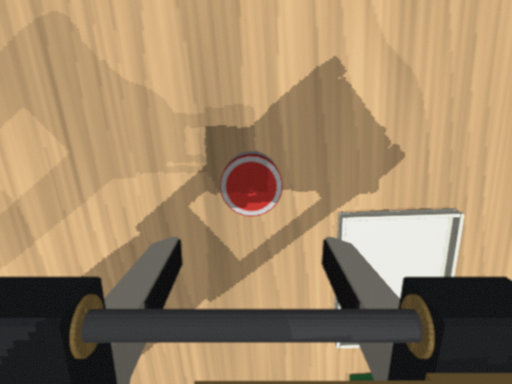

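```bash
python3 -m inch '[{"x":0,"y":20,"z":2,"twist":0},{"x":0,"y":30,"z":2,"twist":0},{"x":0,"y":30,"z":0,"twist":0},{"x":0,"y":30,"z":0,"twist":0},{"x":0,"y":25,"z":0,"twist":0},{"x":0,"y":17,"z":0,"twist":0},{"x":0,"y":12,"z":0,"twist":0},{"x":0,"y":3,"z":0,"twist":0},{"x":0,"y":0,"z":0,"twist":0},{"x":0,"y":0,"z":0,"twist":0}]'
python3 -c "
from h import *
go([.4258,.3681,.024],-4)"
python3 -m inch '[{"x":0,"y":0,"z":0,"twist":0},{"x":0,"y":0,"z":0,"twist":0},{"x":0,"y":0,"z":0,"twist":0},{"x":0,"y":0,"z":0,"twist":0},{"x":0,"y":0,"z":0,"twist":0}]' -1 25
python3 -c "
from h import *
go([.4258,.3681,.024],-4)"
```

```text
t: 18.75
tool_pos: [0.4271, 0.37, 0.1955]
orientation: [-1.569, 0.06, -0.063]
force: [-0.1, -0.3, -0.7]
opening: 0.08
grasp pt [0.4273 0.3701 0.0285] yaw(x axis) -4.49 tilt [ 0.0014 -1.      0.0012]
shift x,y,z mm [-1.4  4.5 -2.2]
twist rad -0.0085
after twist: shift [-1.4  4.5 -2.1]
t: 19.25
tool_pos: [0.4265, 0.37, 0.1948]
orientation: [-1.57, 0.061, -0.061]
force: [-2.8, -0.6, 5.2]
opening: 0.0592
grasp pt [0.4265 0.3701 0.0278] yaw(x axis) -4.47 tilt [ 1.e-04 -1.e+00  4.e-04]
shift x,y,z mm [-0.5  3.8 -2. ]
twist rad -0.0081
after twist: shift [-0.6  3.8 -2. ]
```

```bash
python3 -m inch '[{"x":0,"y":-4,"z":0,"twist":0},{"x":0,"y":-15,"z":0,"twist":0},{"x":0,"y":-30,"z":0,"twist":0},{"x":0,"y":-30,"z":0,"twist":0},{"x":0,"y":-20,"z":0,"twist":0},{"x":0,"y":-5,"z":0,"twist":0},{"x":0,"y":0,"z":0,"twist":0},{"x":0,"y":0,"z":0,"twist":0}]'
python3 -c "
from h import *
go([.5985,.0085,.13],1)
d=cam('wrist');save(d,'w8')"
```

```text
t: 20.05
tool_pos: [0.4261, 0.3694, 0.297]
orientation: [-1.571, 0.062, -0.06]
force: [-0.4, -0.6, -1.9]
opening: 0.0595
grasp pt [0.4258 0.3692 0.13  ] yaw(x axis) -4.47 tilt [-0.0014 -1.     -0.0012]
shift x,y,z mm [ 2.003e+02  2.000e-01 -3.462e+02]
twist rad -0.0955
after twist: shift [ 1.664e+02  2.000e-01 -3.637e+02]
```

View pics/w8.png

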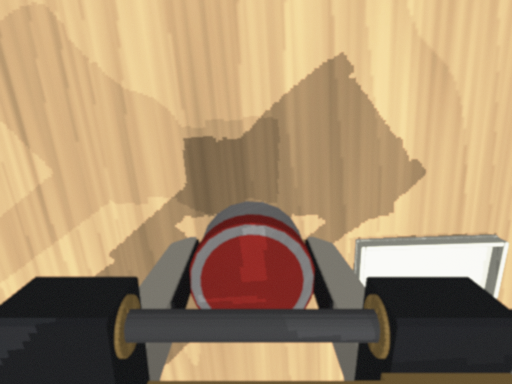

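Large tin is held level, lid around (252,272). Carrying it to the green tray.

```bash
python3 -m inch '[{"x":10,"y":0,"z":-17,"twist":0},{"x":18,"y":0,"z":-31,"twist":0},{"x":22,"y":0,"z":-38,"twist":0},{"x":22,"y":0,"z":-38,"twist":0},{"x":22,"y":0,"z":-38,"twist":0},{"x":22,"y":0,"z":-38,"twist":0},{"x":22,"y":0,"z":-38,"twist":0},{"x":22,"y":0,"z":-38,"twist":0},{"x":18,"y":0,"z":-31,"twist":0},{"x":13,"y":0,"z":-22,"twist":0},{"x":9,"y":0,"z":-17,"twist":-0.095},{"x":0,"y":0,"z":0,"twist":0}]'
python3 -m inch '[{"x":0,"y":0,"z":0,"twist":0},{"x":0,"y":0,"z":0,"twist":0},{"x":0,"y":0,"z":0,"twist":0}]'
python3 -c "
from h import *
go([.5985,.0085,.0318],1)"
```

```text
t: 21.3
tool_pos: [0.599, 0.0069, 0.2964]
orientation: [-1.571, -0.011, 0.015]
force: [-0.4, 0.3, -2.0]
opening: 0.0598
t: 21.6
tool_pos: [0.5985, 0.0102, 0.2978]
orientation: [-1.57, -0.013, 0.014]
force: [0.2, -0.3, -2.1]
opening: 0.0596
grasp pt [0.5984 0.0103 0.1308] yaw(x axis) 0.99 tilt [-8.e-04 -1.e+00  3.e-04]
shift x,y,z mm [ 0.2 99.  -1.8]
twist rad -0.0001
after twist: shift [ 0.2 99.  -1.8]
```

```bash
python3 -m inch '[{"x":0,"y":15,"z":-1,"twist":0},{"x":0,"y":25,"z":0,"twist":0},{"x":0,"y":25,"z":0,"twist":0},{"x":0,"y":15,"z":0,"twist":0},{"x":0,"y":9,"z":0,"twist":0},{"x":0,"y":3,"z":0,"twist":0},{"x":0,"y":0,"z":0,"twist":0},{"x":0,"y":0,"z":0,"twist":0},{"x":0,"y":0,"z":0,"twist":0}]'
python3 -c "
from h import *
go([.5985,.0085,.0318],1)"
```

```text
t: 22.5
tool_pos: [0.5995, 0.0082, 0.2075]
orientation: [-1.571, -0.015, 0.012]
force: [0.5, -0.2, -1.6]
opening: 0.0597
grasp pt [0.5999 0.0082 0.0405] yaw(x axis) 0.97 tilt [ 2.1e-03 -1.0e+00 -2.0e-04]
shift x,y,z mm [-1.4  8.7  0.4]
twist rad -0.0005
after twist: shift [-1.4  8.7  0.4]
```

```bash
python3 -m inch '[{"x":0,"y":4,"z":0,"twist":0},{"x":0,"y":3,"z":0,"twist":0},{"x":0,"y":0,"z":0,"twist":0},{"x":0,"y":0,"z":0,"twist":0}]'
python3 -m inch '[{"x":0,"y":1,"z":0,"twist":0},{"x":0,"y":0.5,"z":0,"twist":0},{"x":0,"y":0,"z":0,"twist":0}]'
```

```text
t: 22.9
tool_pos: [0.5988, 0.0082, 0.199]
orientation: [-1.571, -0.013, 0.014]
force: [0.1, -0.9, -1.9]
opening: 0.0595
t: 23.2
tool_pos: [0.5989, 0.0083, 0.1988]
orientation: [-1.571, -0.013, 0.014]
force: [-6.2, 0.8, 7.5]
opening: 0.0596
```

Contact on the floor. Release and rise.

```bash
python3 -m inch '[{"x":0,"y":0,"z":0,"twist":0},{"x":0,"y":0,"z":0,"twist":0},{"x":0,"y":0,"z":0,"twist":0},{"x":0,"y":0,"z":0,"twist":0},{"x":0,"y":-10,"z":0,"twist":0},{"x":0,"y":-20,"z":0,"twist":0},{"x":0,"y":-35,"z":0,"twist":0},{"x":0,"y":-40,"z":0,"twist":0},{"x":0,"y":-40,"z":0,"twist":0},{"x":0,"y":-15,"z":0,"twist":0},{"x":0,"y":0,"z":0,"twist":0},{"x":0,"y":0,"z":0,"twist":0}]' 0.46
python3 -c "
from h import *
go([.446,.0604,.19],1)
d=cam('wrist');save(d,'w9')
comps(d,172,5,150,.042,100)
print(ray(d,[[250,190]],.042))
"
```

```text
t: 24.4
tool_pos: [0.5986, 0.0083, 0.3567]
orientation: [-1.571, -0.013, 0.014]
force: [-0.4, -0.5, -1.2]
opening: 0.0675
grasp pt [0.5984 0.0083 0.1897] yaw(x axis) 0.97 tilt [-1.e-03 -1.e+00  1.e-04]
shift x,y,z mm [-151.5   -0.2   54.7]
twist rad -0.0005
after twist: shift [-151.5   -0.2   54.8]
[227, 170, 50, 48, 1882] [251.8 193.7] [0.5992 0.0065 0.042 ]
[[0.59744052 0.01010664 0.042     ]]
```

View pics/w9.png

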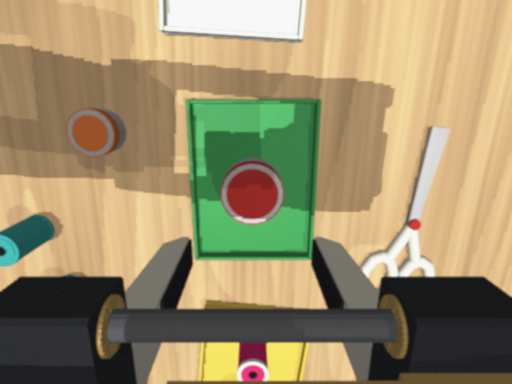

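Large tin sits flat in the green tray at (252,194), which maps to (0.599, 0.0066). Now the small tin.

```bash
python3 -m inch '[{"x":-15,"y":0,"z":5,"twist":0},{"x":-30,"y":0,"z":11,"twist":0},{"x":-38,"y":0,"z":14,"twist":0},{"x":-35,"y":0,"z":13,"twist":0},{"x":-23,"y":0,"z":8,"twist":0},{"x":-10,"y":0,"z":4,"twist":0},{"x":0,"y":0,"z":0,"twist":0},{"x":0,"y":0,"z":0,"twist":0},{"x":0,"y":0,"z":0,"twist":0}]' 0.29
python3 -c "
from h import *
go([.446,.0604,.022],1)
d=cam('wrist');save(d,'w10')
comps(d,4,16,150,.032,300)"
```

```text
t: 25.35
tool_pos: [0.4478, 0.0603, 0.3574]
orientation: [-1.571, -0.013, 0.013]
force: [0.1, -0.1, -0.0]
opening: 0.0599
grasp pt [0.4477 0.0603 0.1904] yaw(x axis) 0.95 tilt [-3.e-04 -1.e+00 -1.e-04]
shift x,y,z mm [-1.600e+00  1.684e+02  1.000e-01]
twist rad -0.0009
after twist: shift [-1.600e+00  1.684e+02  1.000e-01]
[234, 174, 33, 31, 801] [249.8 189. ] [0.4465 0.0603 0.032 ]
```

View pics/w10.png

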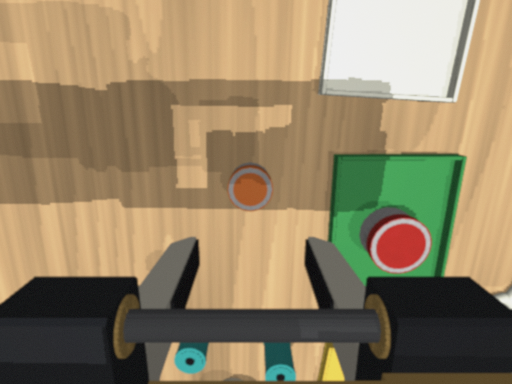

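```bash
python3 -m inch '[{"x":-1,"y":20,"z":0,"twist":0},{"x":0,"y":30,"z":0,"twist":0},{"x":0,"y":30,"z":0,"twist":0},{"x":0,"y":30,"z":0,"twist":0},{"x":0,"y":25,"z":0,"twist":0},{"x":0,"y":17,"z":0,"twist":0},{"x":0,"y":10,"z":0,"twist":0},{"x":0,"y":3,"z":0,"twist":0},{"x":0,"y":0,"z":0,"twist":0},{"x":0,"y":0,"z":0,"twist":0}]'
python3 -c "
from h import *
go([.4463,.0603,.0245],1)"
python3 -m inch '[{"x":0,"y":0,"z":0,"twist":0},{"x":0,"y":0,"z":0,"twist":0},{"x":0,"y":0,"z":0,"twist":0},{"x":0,"y":0,"z":0,"twist":0},{"x":0,"y":0,"z":0,"twist":0}]' -1 20
python3 -c "
from h import *
go([.4463,.0603,.0245],1)"
```

```text
t: 26.4
tool_pos: [0.4467, 0.0606, 0.1937]
orientation: [-1.571, -0.015, 0.012]
force: [0.6, -0.4, -0.0]
opening: 0.0599
grasp pt [0.447  0.0606 0.0267] yaw(x axis) 0.97 tilt [ 0.0016 -1.      0.    ]
shift x,y,z mm [-0.7  2.2 -0.3]
twist rad -0.0005
after twist: shift [-0.7  2.2 -0.3]
t: 26.9
tool_pos: [0.4463, 0.0607, 0.1934]
orientation: [-1.571, -0.014, 0.013]
force: [-2.2, -0.0, 5.1]
opening: 0.0436
grasp pt [0.4465 0.0607 0.0264] yaw(x axis) 0.97 tilt [ 9.e-04 -1.e+00 -0.e+00]
shift x,y,z mm [-0.2  1.9 -0.4]
twist rad -0.0004
after twist: shift [-0.2  1.9 -0.4]
```

```bash
python3 -m inch '[{"x":0,"y":-4,"z":0,"twist":0},{"x":0,"y":-15,"z":0,"twist":0},{"x":0,"y":-30,"z":0,"twist":0},{"x":0,"y":-35,"z":0,"twist":0},{"x":0,"y":-25,"z":0,"twist":0},{"x":0,"y":-8,"z":0,"twist":0},{"x":0,"y":0,"z":0,"twist":0}]'
python3 -c "
from h import *
go([.599,.007,.143],1)"
```

```text
t: 27.6
tool_pos: [0.4464, 0.0607, 0.3107]
orientation: [-1.571, -0.015, 0.011]
force: [-0.2, -1.0, -0.2]
opening: 0.0434
grasp pt [0.4468 0.0607 0.1437] yaw(x axis) 0.97 tilt [ 0.0024 -1.      0.    ]
shift x,y,z mm [151.3   1.  -56.3]
twist rad -0.0004
after twist: shift [151.3   1.  -56.3]
```

```bash
python3 -m inch '[{"x":15,"y":0,"z":-6,"twist":0},{"x":30,"y":0,"z":-11,"twist":0},{"x":38,"y":0,"z":-14,"twist":0},{"x":35,"y":0,"z":-13,"twist":0},{"x":23,"y":0,"z":-8,"twist":0},{"x":10,"y":0,"z":-4,"twist":0},{"x":0,"y":10,"z":0,"twist":0},{"x":0,"y":20,"z":0,"twist":0},{"x":0,"y":15,"z":0,"twist":0},{"x":0,"y":0,"z":0,"twist":0},{"x":0,"y":0,"z":0,"twist":0},{"x":0,"y":0,"z":0,"twist":0}]'
python3 -c "
from h import *
go([.599,.007,.0684],1)
d=cam('wrist');save(d,'w11')"
```

```text
t: 28.8
tool_pos: [0.598, 0.0074, 0.2657]
orientation: [-1.571, -0.015, 0.013]
force: [-0.1, 0.1, -1.1]
opening: 0.0434
grasp pt [0.5982 0.0074 0.0987] yaw(x axis) 0.99 tilt [ 1.2e-03 -1.0e+00 -1.0e-04]
shift x,y,z mm [ 0.7 30.3 -0.4]
twist rad -0.0002
after twist: shift [ 0.7 30.3 -0.4]
```

View pics/w11.png

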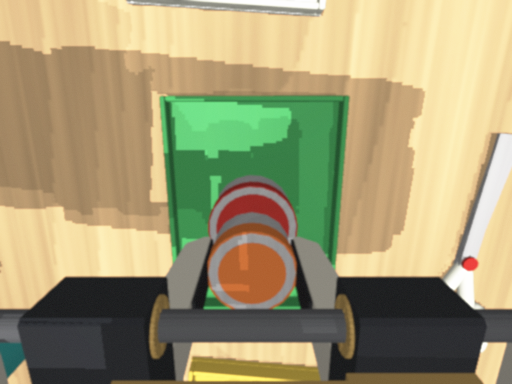

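```bash
python3 -m inch '[{"x":0.5,"y":12,"z":0,"twist":0},{"x":0,"y":8,"z":0,"twist":0},{"x":0,"y":5,"z":0,"twist":0},{"x":0,"y":2,"z":0,"twist":0},{"x":0,"y":0,"z":0,"twist":0},{"x":0,"y":0,"z":0,"twist":0},{"x":0,"y":0,"z":0,"twist":0}]'
python3 -c "
from h import *
go([.599,.007,.0684],1)"
```

```text
t: 29.55
tool_pos: [0.5986, 0.0072, 0.2381]
orientation: [-1.571, -0.014, 0.013]
force: [0.9, -0.4, -0.5]
opening: 0.044
grasp pt [0.5987 0.0072 0.0711] yaw(x axis) 0.97 tilt [ 7.e-04 -1.e+00 -0.e+00]
shift x,y,z mm [ 0.3  2.7 -0.2]
twist rad -0.0005
after twist: shift [ 0.3  2.7 -0.2]
```

```bash
python3 -m inch '[{"x":0,"y":1.2,"z":0,"twist":0},{"x":0,"y":1,"z":0,"twist":0},{"x":0,"y":0,"z":0,"twist":0},{"x":0,"y":0,"z":0,"twist":0}]'
python3 -m inch '[{"x":0,"y":0.6,"z":0,"twist":0},{"x":0,"y":0,"z":0,"twist":0},{"x":0,"y":0,"z":0,"twist":0}]'
```

```text
t: 29.95
tool_pos: [0.5984, 0.0072, 0.2355]
orientation: [-1.571, -0.013, 0.013]
force: [-1.0, 0.8, -0.0]
opening: 0.0439
t: 30.25
tool_pos: [0.5984, 0.0073, 0.2354]
orientation: [-1.571, -0.013, 0.013]
force: [-3.8, -0.1, 5.9]
opening: 0.044
```

```bash
python3 -m inch '[{"x":0,"y":0,"z":0,"twist":0},{"x":0,"y":0,"z":0,"twist":0},{"x":0,"y":0,"z":0,"twist":0},{"x":0,"y":0,"z":0,"twist":0},{"x":0,"y":-8,"z":0,"twist":0},{"x":0,"y":-20,"z":0,"twist":0},{"x":0,"y":-35,"z":0,"twist":0},{"x":0,"y":-35,"z":0,"twist":0},{"x":0,"y":-20,"z":0,"twist":0},{"x":0,"y":-5,"z":0,"twist":0},{"x":0,"y":0,"z":0,"twist":0},{"x":0,"y":0,"z":0,"twist":0}]' 0.29
python3 -c "
from h import *
d=cam('wrist');save(d,'w12')
comps(d,5,16,150,.074,200)
d=cam('top');save(d,'t12')
comps(d,6,14,175,.074); comps(d,172,5,150,.042)
P=cloud(d)
m=(P[...,2]>.02)&(P[...,2]<.1)&(d['depth']>0)
for n,x,y,l in(('case',.426,-.372,.02),('lt',.599,.007,.03)):
    k=m&(np.hypot(P[...,0]-x,P[...,1]-y)<.06)&(P[...,2]>l)
    q=P[k]; print(n,len(q),cv2.minAreaRect((q[:,:2]*1000).astype(np.float32)),q[:,2].max(), np.median(q,0))
from h import *
go([.426,-.372,.16])
"
```

```text
t: 31.45
tool_pos: [0.598, 0.0073, 0.3563]
orientation: [-1.571, -0.012, 0.015]
force: [-0.0, 0.1, -0.7]
opening: 0.0603
[235, 185, 37, 36, 1058] [252.9 202.2] [0.5992 0.0069 0.074 ]
case 462 ((426.7980651855469, -371.774169921875), (79.64891052246094, 41.646114349365234), 27.10162925720215) 0.042013976804218034 [ 0.42558624 -0.37067425  0.03298367]Traceback (most recent call last):
  File "<string>", line 11, in <module>
    q=P[k]; print(n,len(q),cv2.minAreaRect((q[:,:2]*1000).astype(np.float32)),q[:,2].max(), np.median(q,0))
                                                                              ~~~~~~~~~~^^
    return umr_maximum(a, axis, None, out, keepdims, initial, where)
ValueError: zero-size array to reduction operation maximum which has no identity
```

View pics/w12.png

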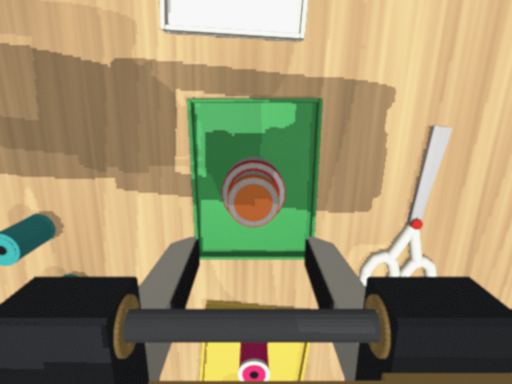

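Stack is centred: the small tin at (253,202) maps to (0.5992, 0.0069), and the large one measured (0.5992, 0.0066). Now the bobbin case.

```bash
python3 -c "
from h import *
go([.4265,-.3718,.189],-62.9)"
```

```text
grasp pt [0.5973 0.0073 0.1888] yaw(x axis) 0.97 tilt [-3.3e-03 -1.0e+00  3.0e-04]
shift x,y,z mm [-1.772e+02  3.000e-01 -3.762e+02]
twist rad 1.1148
after twist: shift [ 2.597e+02  3.000e-01 -3.248e+02]
```

```bash
python3 -m inch '[{"x":-9,"y":0,"z":-18,"twist":0},{"x":-16,"y":0,"z":-34,"twist":0},{"x":-19,"y":0,"z":-41,"twist":0},{"x":-19,"y":0,"z":-41,"twist":0},{"x":-19,"y":0,"z":-41,"twist":0},{"x":-19,"y":0,"z":-41,"twist":0},{"x":-19,"y":0,"z":-41,"twist":0},{"x":-19,"y":0,"z":-41,"twist":0},{"x":-17,"y":0,"z":-36,"twist":0},{"x":-13,"y":0,"z":-26,"twist":0},{"x":-8,"y":0,"z":-16,"twist":0}]' 0.29
python3 -m inch '[{"x":0,"y":0,"z":0,"twist":0.115},{"x":0,"y":0,"z":0,"twist":0.125},{"x":0,"y":0,"z":0,"twist":0.125},{"x":0,"y":0,"z":0,"twist":0.125},{"x":0,"y":0,"z":0,"twist":0.125},{"x":0,"y":0,"z":0,"twist":0.125},{"x":0,"y":0,"z":0,"twist":0.125},{"x":0,"y":0,"z":0,"twist":0.125},{"x":0,"y":0,"z":0,"twist":0.125},{"x":0,"y":0,"z":0,"twist":0},{"x":0,"y":0,"z":0,"twist":0},{"x":0,"y":0,"z":0,"twist":0}]'
python3 -c "
from h import *
go([.4265,-.3718,.022],-62.9)
d=cam('wrist');save(d,'w13');P=cloud(d)
k=(d['depth']>0)&(P[...,2]>.026)&(P[...,2]<.05)&(np.hypot(P[...,0]-.4265,P[...,1]+.372)<.065)
q=P[k]; print(len(q),cv2.minAreaRect((q[:,:2]*1000).astype(np.float32)))"
```

```text
t: 32.65
tool_pos: [0.4264, -0.3734, 0.3565]
orientation: [-1.569, -0.01, 0.013]
force: [0.2, 0.4, -0.2]
opening: 0.0598
t: 33.85
tool_pos: [0.4279, -0.3715, 0.3576]
orientation: [-1.397, 0.852, -0.851]
force: [0.2, 0.0, 1.0]
opening: 0.0601
grasp pt [ 0.4279 -0.3714  0.1906] yaw(x axis) -62.73 tilt [-6.e-04 -1.e+00 -1.e-04]
shift x,y,z mm [-1.000e-01  1.686e+02 -1.400e+00]
twist rad 0.0031
after twist: shift [-1.000e-01  1.686e+02 -1.400e+00]
3160 ((427.8647766113281, -373.21722412109375), (79.32058715820312, 40.04591369628906), 27.34720230102539)
```

View pics/w13.png

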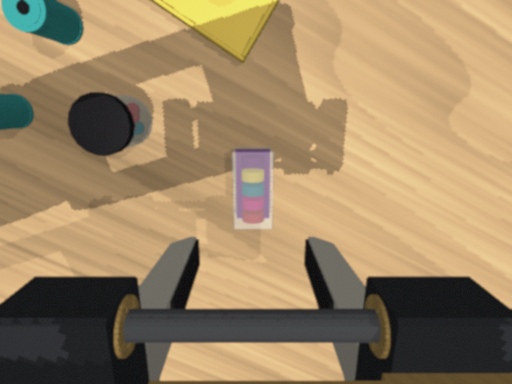

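Case is aligned between the jaws at (253,189). Descend.

```bash
python3 -m inch '[{"x":1,"y":20,"z":-1,"twist":0},{"x":0,"y":30,"z":0,"twist":0},{"x":0,"y":30,"z":0,"twist":0},{"x":0,"y":30,"z":0,"twist":0},{"x":0,"y":25,"z":0,"twist":0},{"x":0,"y":17,"z":0,"twist":0},{"x":0,"y":11,"z":0,"twist":0},{"x":0,"y":3,"z":0,"twist":0},{"x":0,"y":0,"z":0,"twist":0},{"x":0,"y":0,"z":0,"twist":0}]'
python3 -m inch '[{"x":0,"y":0,"z":0,"twist":0},{"x":0,"y":0,"z":0,"twist":0},{"x":0,"y":0,"z":0,"twist":0},{"x":0,"y":0,"z":0,"twist":0},{"x":0,"y":0,"z":0,"twist":0}]' -1 25
python3 -c "
from h import *
go([.4279,-.3732,.0245],-62.65)"
python3 -m inch '[{"x":0,"y":-4,"z":0,"twist":0},{"x":0,"y":-15,"z":0,"twist":0},{"x":0,"y":-35,"z":0,"twist":0},{"x":0,"y":-45,"z":0,"twist":0},{"x":0,"y":-45,"z":0,"twist":0},{"x":0,"y":-20,"z":0,"twist":0},{"x":0,"y":-5,"z":0,"twist":0},{"x":0,"y":0,"z":0,"twist":0}]'
python3 -c "
from h import *
d=cam('wrist');save(d,'w14')
go([.5798,.2325,.19],-2.4)"
```

```text
t: 34.9
tool_pos: [0.4279, -0.3735, 0.1932]
orientation: [-1.397, 0.853, -0.856]
force: [0.1, -0.1, 0.3]
opening: 0.0602
t: 35.4
tool_pos: [0.4276, -0.3732, 0.1925]
orientation: [-1.397, 0.854, -0.855]
force: [-1.1, 0.6, 4.9]
opening: 0.0396
grasp pt [ 0.4277 -0.3733  0.0255] yaw(x axis) -62.91 tilt [ 6.e-04 -1.e+00  2.e-04]
shift x,y,z mm [0.  1.  0.3]
twist rad -0.0045
after twist: shift [0.  1.  0.3]
t: 36.2
tool_pos: [0.4274, -0.3731, 0.3618]
orientation: [-1.397, 0.853, -0.856]
force: [-1.0, -0.3, -1.7]
opening: 0.0397
grasp pt [ 0.427  -0.3727  0.1931] yaw(x axis) -62.91 tilt [-1.1e-03 -1.0e+00 -3.0e-04]
shift x,y,z mm [-469.2    3.4  411.6]
twist rad -1.0561
after twist: shift [127.3   3.4 611. ]
```

View pics/w14.png

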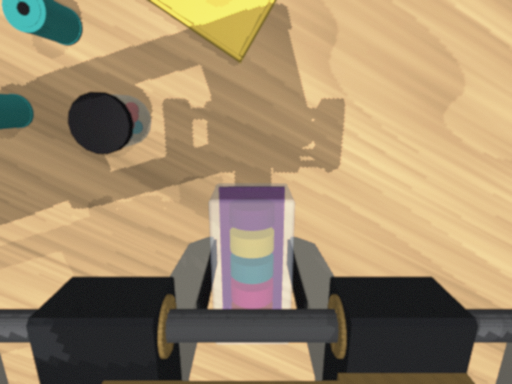

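```bash
python3 -m inch '[{"x":0,"y":0,"z":0,"twist":-0.106},{"x":0,"y":0,"z":0,"twist":-0.12},{"x":0,"y":0,"z":0,"twist":-0.12},{"x":0,"y":0,"z":0,"twist":-0.12},{"x":0,"y":0,"z":0,"twist":-0.12},{"x":0,"y":0,"z":0,"twist":-0.12},{"x":0,"y":0,"z":0,"twist":-0.12},{"x":0,"y":0,"z":0,"twist":-0.12},{"x":0,"y":0,"z":0,"twist":-0.11},{"x":0,"y":0,"z":0,"twist":0},{"x":0,"y":0,"z":0,"twist":0}]'
python3 -m inch '[{"x":5,"y":0,"z":22,"twist":0},{"x":8,"y":0,"z":40,"twist":0},{"x":8,"y":0,"z":40,"twist":0},{"x":8,"y":0,"z":40,"twist":0},{"x":8,"y":0,"z":40,"twist":0},{"x":8,"y":0,"z":40,"twist":0},{"x":8,"y":0,"z":40,"twist":0},{"x":8,"y":0,"z":40,"twist":0},{"x":8,"y":0,"z":40,"twist":0},{"x":8,"y":0,"z":40,"twist":0},{"x":8,"y":0,"z":40,"twist":0},{"x":8,"y":0,"z":40,"twist":0}]'
python3 -c "
from h import *
go([.5798,.2325,.19],-2.4)"
```

```text
t: 37.35
tool_pos: [0.427, -0.3727, 0.359]
orientation: [-1.568, 0.037, -0.034]
force: [0.1, 0.8, -1.5]
opening: 0.04
t: 38.55
tool_pos: [0.5396, 0.0864, 0.3602]
orientation: [-1.571, 0.036, -0.035]
force: [0.2, 0.6, -1.3]
opening: 0.0398
grasp pt [0.5395 0.0863 0.1932] yaw(x axis) -2.58 tilt [-9.e-04 -1.e+00 -1.e-04]
shift x,y,z mm [ 33.7   3.2 147.8]
twist rad -0.0032
after twist: shift [ 34.2   3.2 147.7]
```

```bash
python3 -m inch '[{"x":9,"y":0,"z":40,"twist":0},{"x":9,"y":0,"z":40,"twist":0},{"x":7,"y":0,"z":33,"twist":0},{"x":5,"y":0,"z":22,"twist":0},{"x":3,"y":0,"z":10,"twist":0},{"x":0,"y":0,"z":0,"twist":0},{"x":0,"y":0,"z":0,"twist":0},{"x":0,"y":0,"z":0,"twist":0}]'
python3 -c "
from h import *
d=cam('wrist');save(d,'w15')
hsv=cv2.cvtColor(d['color'],cv2.COLOR_RGB2HSV)
d=cam('top');save(d,'t15')
go([.5798,.2325,.0295],-2.4)"
```

```text
t: 39.35
tool_pos: [0.5788, 0.2269, 0.3608]
orientation: [-1.571, 0.035, -0.034]
force: [-0.0, -0.6, -2.4]
opening: 0.0399
grasp pt [0.5788 0.2269 0.1941] yaw(x axis) -2.5 tilt [ 1.e-04 -1.e+00 -2.e-04]
shift x,y,z mm [  0.7 164.6   5.6]
twist rad -0.0018
after twist: shift [  0.8 164.6   5.6]
```

View pics/w15.png

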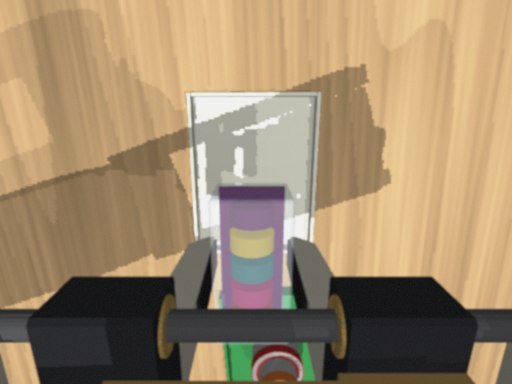

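```bash
python3 -m inch '[{"x":1,"y":15,"z":5,"twist":0},{"x":0,"y":30,"z":0,"twist":0},{"x":0,"y":35,"z":0,"twist":0},{"x":0,"y":30,"z":0,"twist":0},{"x":0,"y":22,"z":0,"twist":0},{"x":0,"y":15,"z":0,"twist":0},{"x":0,"y":8,"z":0,"twist":0},{"x":0,"y":3,"z":0,"twist":0},{"x":0,"y":0,"z":0,"twist":0},{"x":0,"y":0,"z":0,"twist":0},{"x":0,"y":0,"z":0,"twist":0}]'
python3 -c "
from h import *
go([.5798,.2325,.0295],-2.4)"
```

```text
t: 40.55
tool_pos: [0.5806, 0.2333, 0.2043]
orientation: [-1.57, 0.031, -0.035]
force: [0.7, -0.4, -1.2]
opening: 0.0399
grasp pt [0.581  0.2334 0.0373] yaw(x axis) -2.41 tilt [ 2.2e-03 -1.0e+00  8.0e-04]
shift x,y,z mm [-1.1  7.8 -0.9]
twist rad -0.0001
after twist: shift [-1.1  7.8 -0.9]
```

```bash
python3 -m inch '[{"x":0,"y":3,"z":0,"twist":0},{"x":0,"y":2.5,"z":0,"twist":0},{"x":0,"y":0,"z":0,"twist":0},{"x":0,"y":0,"z":0,"twist":0}]'
python3 -m inch '[{"x":0,"y":1,"z":0,"twist":0},{"x":0,"y":0.7,"z":0,"twist":0},{"x":0,"y":0,"z":0,"twist":0}]'
```

```text
t: 40.95
tool_pos: [0.5799, 0.233, 0.1972]
orientation: [-1.571, 0.033, -0.033]
force: [-0.3, 0.6, -1.8]
opening: 0.0398
t: 41.25
tool_pos: [0.5801, 0.2331, 0.1965]
orientation: [-1.57, 0.033, -0.033]
force: [-2.7, -1.1, 5.8]
opening: 0.0394
```

```bash
python3 -m inch '[{"x":0,"y":0,"z":0,"twist":0},{"x":0,"y":0,"z":0,"twist":0},{"x":0,"y":0,"z":0,"twist":0},{"x":0,"y":0,"z":0,"twist":0},{"x":0,"y":-8,"z":0,"twist":0},{"x":0,"y":-20,"z":0,"twist":0},{"x":0,"y":-40,"z":0,"twist":0},{"x":0,"y":-40,"z":0,"twist":0},{"x":0,"y":-40,"z":0,"twist":0},{"x":0,"y":-20,"z":0,"twist":0},{"x":0,"y":-5,"z":0,"twist":0},{"x":0,"y":0,"z":0,"twist":0}]' 0.2
python3 -m inch '[{"x":-20,"y":-20,"z":20,"twist":0},{"x":-40,"y":-20,"z":20,"twist":0},{"x":-40,"y":0,"z":30,"twist":0},{"x":-40,"y":0,"z":30,"twist":0},{"x":-20,"y":0,"z":20,"twist":0},{"x":0,"y":0,"z":0,"twist":0},{"x":0,"y":0,"z":0,"twist":0}]'
python3 -c "
from h import *
d=cam('scene');cv2.imwrite('pics/s16.png',cv2.resize(d['color'][120:300,60:420,::-1],None,fx=2.2,fy=2.2,interpolation=cv2.INTER_CUBIC))
d=cam('top');cv2.imwrite('pics/t16.png',cv2.resize(d['color'][90:290,100:420,::-1],None,fx=2.5,fy=2.5,interpolation=cv2.INTER_CUBIC))
P=cloud(d)
for n,x,y,l in(('case',.58,.233,.03),('tins',.599,.007,.03),('spools',.6,-.23,.05)):
    k=(P[...,2]<.1)&(np.hypot(P[...,0]-x,P[...,1]-y)<.08)&(P[...,2]>l)&(d['depth']>0)
    q=P[k]; 
    if len(q): print(n,len(q),cv2.minAreaRect((q[:,:2]*1000).astype(np.float32)),q[:,2].max().round(3))
m=(P[...,2]>.02)&(P[...,2]<.1)&(d['depth']>0);m[320:]=0
k,l,st,c=cv2.connectedComponentsWithStats(m.astype(np.uint8))
for i in range(1,k):
    if st[i][4]>30:
        q=P[l==i];print(np.median(q,0).round(3),st[i][4])
"
```

```text
t: 42.45
tool_pos: [0.5801, 0.2331, 0.3696]
orientation: [-1.57, 0.032, -0.034]
force: [0.4, -0.3, -0.0]
opening: 0.0559
t: 43.15
tool_pos: [0.4246, 0.3598, 0.4067]
orientation: [-1.573, 0.033, -0.03]
force: [0.3, 1.0, 0.3]
opening: 0.0562
case 407 ((580.0123901367188, 232.43161010742188), (80.84883880615234, 41.72587966918945), 87.55586242675781) 0.045
tins 378 ((596.6246948242188, 5.40821647644043), (56.28030776977539, 58.575138092041016), 3.381500720977783) 0.08
spools 256 ((599.9181518554688, -229.5106201171875), (115.56501770019531, 33.17109680175781), 86.77448272705078) 0.07
[0.592 0.006 0.07 ] 387
[0.578 0.231 0.037] 443
[ 0.6   -0.186  0.061] 159
[ 0.594 -0.269  0.06 ] 164
[ 0.48  -0.142  0.057] 150
[ 0.425 -0.226  0.067] 342
[ 0.384 -0.123  0.057] 147
[ 0.359 -0.048  0.057] 135
```

View pics/s16.png

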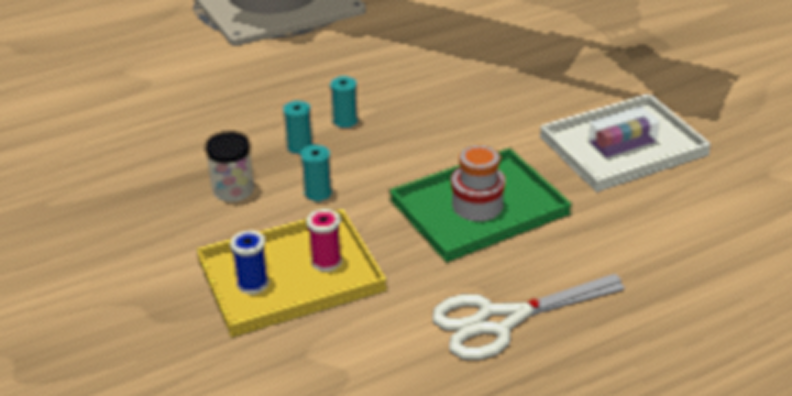

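View pics/t16.png

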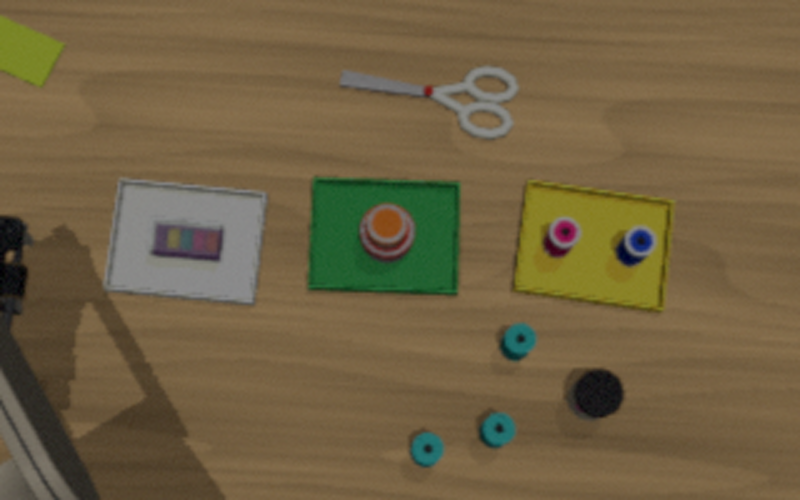

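Both views show both spools upright in yellow (top view (563,233) and (637,243)), the centred stack in green (387,232), and the case along the white tray (188,241). The jar and scissors look untouched. Handing in.

```bash
python3 -c "
from plant import robot
print(robot.read_state()['t'],robot.close_job())"
```

```text
the job is handed in; nothing more can be done
43.25 None
```

All the notions are sorted as asked, and I handed the job in at 43.25 s of the 112 s allowed, with the arm drawn back and touching nothing.

I placed them in this order: pink spool, blue spool, large tin, small tin, bobbin case. My last checks:

- **Yellow tray:** both spools stand upright, about 80 mm apart.
- **Green tray:** the large tin is flat on the floor. Wrist-camera positions put the small tin's centre within about 0.5 mm of the large tin's.
- **White tray:** the bobbin case lies flat at the tray's centre. Its long side is at 87.56° and the tray's at 87.56°, so they are aligned.
- **Left alone:** I saw no change in the button jar (about 2 mm, within measurement error), the scissors (by eye only) or the turquoise spools.

The highest force in the printed readings was about 10 N, when setting down the blue spool.

One check disagreed slightly: depth heights in the top view were scattered by up to about 8 mm at their peaks. I took that as depth noise, since both colour views show everything flat and upright. My first move command was refused because I left out some keys in the rows, so nothing moved.

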